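Make up two moulding kits at the foundry bench

ROBOT

A 6-joint arm with a two-finger parallel gripper is mounted at the origin on the work surface. World frame = base frame: x ahead of the robot, y to its left, z up, the work surface at z = 0. Lengths are in m, angles in rad, forces in N, time in s.
With the tool pointing down it reaches from about 0.375 to 0.9 m from the base axis. Payload 3.1 kg.
Tool frame: the origin (TCP) lies at the very end of the fingers, on their centre line; the grasp point (between the pads) lies 19 mm behind it (manip.pinch_z is the distance from the TCP to the grasp point, in m); z points along the fingers, y is the direction in which the jaws open and shut (so a half turn about z gives the same grasp; the last joint's range is limited). The gripper opens to 85 mm and grips with 20 to 120 N. Pads are 22 mm wide; open, the fingers measure 114 mm over their backs; the gripper's body (76 mm by 85 mm) begins 54 mm behind the grasp point. The pads swing forward as they close: fully open they stand 13 mm farther back than shut.
Start: joints at [0.934, 0.527, 1.433, -0, 1.181, -0.178], TCP at [0.276, 0.561, 0.231] pointing down, gripper open.
Joint ranges: [-3.08, 3.08], [-0.75, 2.2], [0.22, 2.44], [-1.43, 4.57], [0, 2.65], [-2.85, 2.85]. Speed limits (rad/s): [2.79, 2.79, 3.14, 3.14, 3.14, 3.14].

INTERFACE

Orientations are given as a unit quaternion [x, y, z, w].
In Python, from station import manip gives the robot as it stands.
- The arm moves only by the tool drive_tool, never from a script. Its argument "increments" is a list of rows, each a list of 7 numbers: the closure in counts, from 0 (fully open) to 255 (shut), then the shift along the tool's x, y, z in cm, then the turn, a rotation vector about the tool's x, y, z in rad. A call has 1 to 20 rows; each row is the pose to reach, as a shift and turn from the pose commanded when the call began, along the tool's axes at that moment; what a row does not reach only later rows make up. A row lasts 1/10 s, in which the tool goes at most 50 mm and 8.59 degrees, less where a joint would pass 70% of its speed; a pose out of reach is approached as far as the arm can. A call with a gripper value outside its range is refused whole. The fingers move at their own pace and stop on an object; "force" is the grip in N (left out, the last holds). Time passes only in rows, so rows that repeat a pose let the fingers close. It gives the time, the measured TCP pose, the force and the opening at its end, in the units of the state.
- manip.sense(): the state, without advancing time (a new reading comes with each control period).
- manip.snapshot(name): name is "scene" or "top"; returns the picture (480x640x3 uint8, red, green, blue); there is no depth.
- manip.camera_model(name): a dict with "mtx" (3x3 intrinsics, pixels), "cam_to_world" (4x4, takes a point from camera to world coordinates). Camera axes: x right, y down, z forward; pixel columns grow to the right and rows downward; lengths in m; the calibration is good to about 2 mm. A picture is of the moment at which its call begins. camera_model takes no time and is no camera call.
- manip.sign_off(): hands the job in, once; it reports no verdict.
The state is a dict: "t": time; "q": joint angles; "qd": joint speeds; "tau": joint torques, N m; "tcp_pos": TCP position; "tool_rot": TCP orientation; "force": force on the tool from outside, world axes, zero at the start; "ft_torque": the same for the moment, N m; "finger_gap": opening from 0.0 (shut) to 1.0 (fully open).
Only numpy, scipy, OpenCV 4.12 (cv2) and the standard library are available. Lean on these libraries where they do the work, as an engineer would, in place of code of your own. Each camera call takes 0.05 s, during which the arm holds its last target. There are 200 camera calls.

TASK

Make up the two moulding kits from the wooden pieces on the bench: in the two-compartment tray goes the bearing-block pattern (long compartment) with the tall sprue pin (short compartment), and in the three-compartment tray go the bush pattern (large compartment), the round riser pin (middle-sized) and the oblong gate pin (the small oblong one). Set every piece down gently without dropping it, upright and flat on the floor of its own compartment, and let it go. Leave the hexagonal pattern, the mallet and the brush where they are.

Things in the scene. Friction and masses are not known exactly. Their poses are not given: they have to be found in the camera images.
- tray_two: The narrow kit tray with TWO compartments, dark film-faced plywood with pale rail edges, fixed to the bench, 72 x 191 mm, yaw varies. Origin: centre of its underside; x across its width, y along its length, z up. Floor top at z = 6 mm, rails 9 mm thick with tops at z = 16 mm. The long compartment (54 mm in x, 108 mm in y) is centred at x = 0, y = -32.5 mm; the short one (54 x 56 mm) at x = 0, y = +58.5 mm.
- tray_three: The wide kit tray with THREE compartments, same plywood, fixed to the bench, 102 x 236 mm, yaw varies. Origin: centre of its underside; x across, y along its length, z up. Floor top at z = 6 mm, rail tops at z = 16 mm, rails 9 mm thick (17 mm along the two smaller compartments). Compartments, all at x = 0: the large (84 x 84 mm) centred at y = -67 mm, the middle-sized (68 x 68 mm) at y = +18 mm, the small oblong one (68 mm in x, 48 mm in y) at y = +85 mm.
- bearing_mid (a point): Bearing-block pattern, pale beech: a pillow block with an oblong foot 84 mm long (its x) and 30 mm thick (its y), 16 mm high, and above it a body 50 mm long with a half-round top; 60 mm high, flat parallel faces 30 mm apart. Yaw varies. The point is at its middle, half-way up (30 mm); z is up.
- bush_mid (a point): Bush pattern, pale beech: a thick upright tube, 60 mm outside, 32 mm bore, 60 mm high. It stands upright on the bench at the start. The point is on its axis, half-way up; z is up.
- sprue_mid (a point): Sprue pin, pale beech: the tall slim round peg, slightly tapered, 34 mm at the foot and 26 mm at the top, 100 mm high. It stands upright on the bench at the start. The point is on its axis, half-way up; z is up.
- riser_mid (a point): Riser pin, pale beech: a short solid round peg 44 mm in diameter with a bevelled top, 60 mm high. It stands upright on the bench at the start. The point is on its axis, half-way up; z is up.
- gate_mid (a point): Gate pin, pale beech: a flat-sided oblong peg 44 x 20 mm (its x and y), 70 mm high; yaw varies. It stands upright on the bench at the start. The point is on its axis, half-way up; z is up.
- hexagon_mid (a point): Hexagonal pattern, pale beech: a solid upright six-sided block, 54 mm across flats, 60 mm high. It belongs to neither kit and stays where it is. It stands upright on the bench at the start. The point is on its axis, half-way up; z is up.
- mallet: Wooden joiner's mallet lying loose on the right of the bench (-y), not needed: head 75 x 125 x 60 mm, handle 26 mm wide reaching 275 mm from the origin along its -x. Origin: centre of the head's underside.
- brush: Bench brush lying loose on the left of the bench (+y), not needed: 160 x 45 mm and 50 mm high, handle reaching 205 mm from the origin along its -x. Origin: underside, centre of the bristle part.

How it is judged:
At the end, for the whole second after the job is handed in: Each of the five pieces stands upright (within 0.12 rad) on the floor of its own compartment (height within 4 mm, within 15 mm of the compartment's centre along the tray's x and y, or 25 mm along x for the gate pin, which any piece standing inside the compartment satisfies), released and at rest (x of bearing_mid in the frame of tray_two between -0.015 and 0.015 m and y of bearing_mid in the frame of tray_two between -0.0475 and -0.0175 m and z of bearing_mid in the frame of tray_two between 0.032 and 0.04 m and angle between each of bearing_mid, sprue_mid, bush_mid, riser_mid, gate_mid's own z axis and vertical below 0.12 rad and linear speed of each of bearing, sprue, bush, riser, gate below 0.02 m/s and contact force between the fingers and bearing below 0.05 N and x of sprue_mid in the frame of tray_two between -0.015 and 0.015 m and y of sprue_mid in the frame of tray_two between 0.0435 and 0.0735 m and z of sprue_mid in the frame of tray_two between 0.052 and 0.06 m and contact force between the fingers and sprue below 0.05 N and x of bush_mid in the frame of tray_three between -0.015 and 0.015 m and y of bush_mid in the frame of tray_three between -0.082 and -0.052 m and z of bush_mid in the frame of tray_three between 0.032 and 0.04 m and contact force between the fingers and bush below 0.05 N and x of riser_mid in the frame of tray_three between -0.015 and 0.015 m and y of riser_mid in the frame of tray_three between 0.003 and 0.033 m and z of riser_mid in the frame of tray_three between 0.032 and 0.04 m and contact force between the fingers and riser below 0.05 N and x of gate_mid in the frame of tray_three between -0.025 and 0.025 m and y of gate_mid in the frame of tray_three between 0.07 and 0.1 m and z of gate_mid in the frame of tray_three between 0.037 and 0.045 m and contact force between the fingers and gate below 0.05 N); the robot touches nothing.
It fails at once if a kit piece is dropped or thrown (falls free faster than 0.6 m/s, a drop of about 2 cm) ((contact force between each of the arm, the fingers and bearing below 0.001 N and linear speed of bearing above 0.6 m/s) or (contact force between each of the arm, the fingers and sprue below 0.001 N and linear speed of sprue above 0.6 m/s) or (contact force between each of the arm, the fingers and bush below 0.001 N and linear speed of bush above 0.6 m/s) or (contact force between each of the arm, the fingers and riser below 0.001 N and linear speed of riser above 0.6 m/s) or (contact force between each of the arm, the fingers and gate below 0.001 N and linear speed of gate above 0.6 m/s)).
It fails at once if the hexagonal pattern is moved by more than 2 cm (distance of hexagon_mid from where it was at the start of the episode above 0.02 m).
It fails at once if the mallet is moved by more than 2 cm (distance of mallet from where it was at the start of the episode above 0.02 m).
It fails at once if the bench brush is moved by more than 2 cm (distance of brush from where it was at the start of the episode above 0.02 m).
It also fails if it takes over 104 s, if anything falls off the work surface, if the arm or the gripper's body presses on something with over 40 N, if the wrist force passes 120 N, or if a joint passes its speed limit or range.

## Working session

There is one attempt and no reset: what is moved stays moved. The work goes in short steps, Python scripts to look and compute and a tool call to move; the robot and the scene stay as the last step left them, time stands still between calls to the robot, and variables do not carry over. Pictures are saved under pics/ and viewed, about 12 in all and at most 16, crops included, and the job is handed in when it is done.

Besides the shell and the picture viewer there is one more tool, called after "Call:" as name([rows], argument=value, ...), one row to a line, values as JSON. drive_tool: Moves the arm, as the interface text tells. Its arguments: {"type":"object","properties":{"increments":{"type":"array","items":{"type":"array","items":{"type":"number"}}},"force":{"type":"number"}},"required":["increments"]}

```bash
mkdir -p pics; ls; python3 - <<'E'
from station import manip
import cv2,numpy as np
np.set_printoptions(precision=4,suppress=True)
for n in("scene","top"):
    cv2.imwrite(f"pics/{n}0.png",manip.snapshot(n)[:,:,::-1]); m=manip.camera_model(n); print(n,np.array(m["mtx"]),np.array(m["cam_to_world"]))
s=manip.sense();print(s["t"],s["tcp_pos"],s["tool_rot"],s["finger_gap"])
E
```

```text
pics
scene [[486.1444   0.     312.1917]
 [  0.     486.1444 231.106 ]
 [  0.       0.       1.    ]] [[-0.8221  0.3451 -0.4528  0.9848]
 [ 0.5693  0.503  -0.6502  0.7325]
 [ 0.0034 -0.7924 -0.61    0.7493]
 [ 0.      0.      0.      1.    ]]
top [[545.0093   0.     330.7781]
 [  0.     545.0093 235.8545]
 [  0.       0.       1.    ]] [[-0.0146 -0.9857  0.1676  0.2391]
 [-0.9998  0.0122 -0.0155  0.0115]
 [ 0.0133 -0.1678 -0.9857  1.3994]
 [ 0.      0.      0.      1.    ]]
0.1 [0.2758 0.5601 0.2304] [ 0.2269  0.9739 -0.0009 -0.0004] 1.0002145080226927
```

View pics/top0.png

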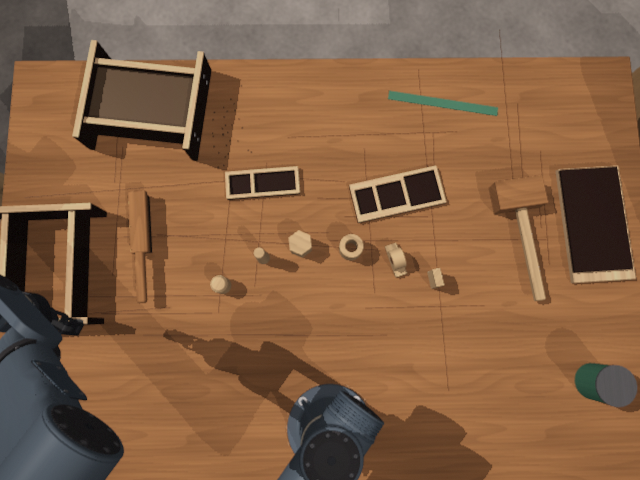

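View pics/scene0.png

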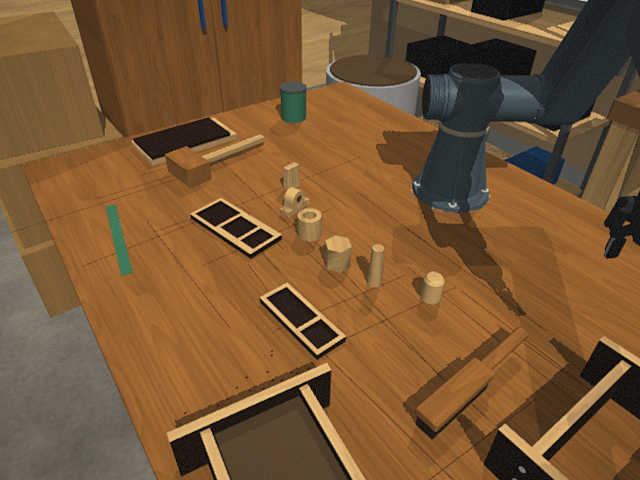

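Top view: riser (219,285), sprue (260,254), hexagon (300,243), bush (352,246), bearing (397,259), gate (437,278); two-tray about (262,182), three-tray (398,193). The scene view shows the same order, with all pieces upright. I'll zoom in next.

```bash
cat > h.py <<'E'
import cv2,numpy as np
from station import manip
np.set_printoptions(precision=4,suppress=True)
def ray(n,uv,z):
    m=manip.camera_model(n);K=np.array(m["mtx"]);T=np.array(m["cam_to_world"])
    d=T[:3,:3]@np.linalg.solve(K,[uv[0],uv[1],1.]);o=T[:3,3]
    return (o+d*(z-o[2])/d[2])[:2]
def proj(n,P):
    m=manip.camera_model(n);K=np.array(m["mtx"]);T=np.array(m["cam_to_world"])
    p=(np.atleast_2d(P)-T[:3,3])@T[:3,:3]; p=p@K.T; return p[:,:2]/p[:,2:]
E
python3 - <<'E'
import cv2
a=cv2.imread("pics/top0.png")[160:310,200:460]; b=cv2.imread("pics/scene0.png")[150:360,180:460]
a=cv2.resize(a,None,fx=3,fy=3,interpolation=cv2.INTER_CUBIC);b=cv2.resize(b,None,fx=2.8,fy=2.8,interpolation=cv2.INTER_CUBIC)
for im,x0,y0,f in((a,200,160,3),(b,180,150,2.8)):
    for x in range(x0,x0+290,20): cv2.putText(im,str(x),(int((x-x0)*f),9),0,.33,(255,255,0),1); cv2.line(im,(int((x-x0)*f),10),(int((x-x0)*f),14),(255,255,0),1)
    for y in range(y0,y0+220,20): cv2.putText(im,str(y),(0,int((y-y0)*f)+4),0,.33,(255,255,0),1)
cv2.imwrite("pics/a1.png",a);cv2.imwrite("pics/b1.png",b)
E
```

```text
(no output)
```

View pics/a1.png

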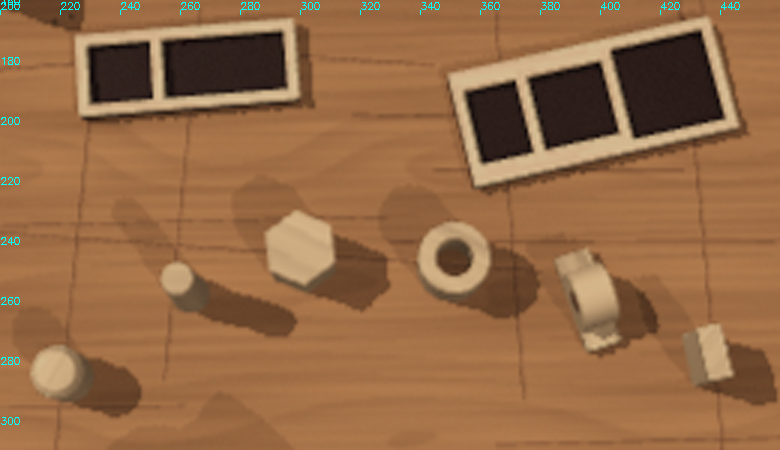

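View pics/b1.png

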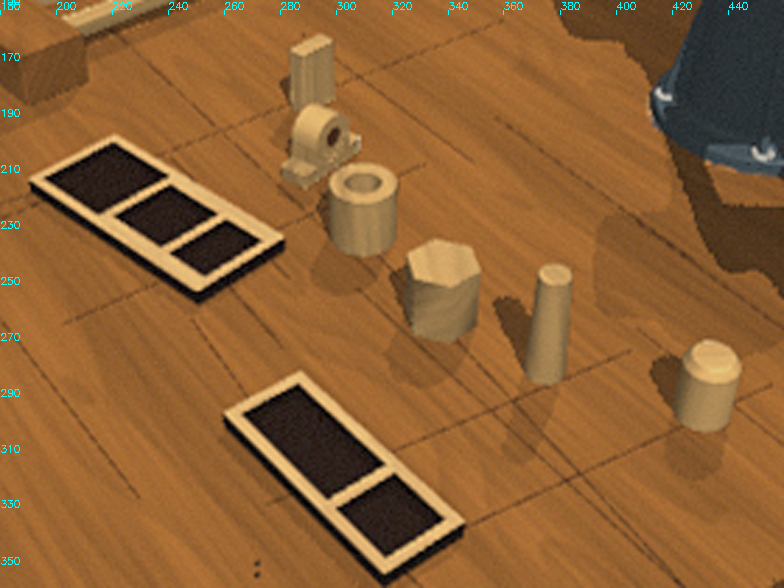

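The crops show all the tray corners and piece tops clearly. I'll measure from both cameras and compare.

```bash
python3 - <<'E'
from h import *
A=lambda p:(200+p[0]/3-.33,160+p[1]/3-.33); B=lambda p:(180+p[0]/2.8-.33,150+p[1]/2.8-.33)
def both(name,z,a,b):
    print(name,[ray("top",A(p),z) for p in a],[ray("scene",B(p),z) for p in b])
def tray(name,a,b):
    for n,f,c in(("top",A,a),("scene",B,b)):
        P=np.array([ray(n,f(p),.016) for p in c]); e=np.roll(P,-1,0)-P
        print(name,n,P.mean(0),np.linalg.norm(e,axis=1),np.degrees(np.arctan2(e[:,1],e[:,0])))
# order: short/small-end first, along: corners
tray("two",[(76,36),(295,18),(301,101),(83,118)],[(386,574),(224,413),(299,371),(465,523)])
tray("three",[(447,73),(709,17),(740,130),(476,188)],[(201,291),(31,181),(115,135),(285,240)])
both("sprue",.1,[(178,278)],[(554,274)])
both("bush",.06,[(455,257)],[(363,183)])
both("hex",.06,[(300,247)],[(443,265)])
both("riser",.06,[(57,370)],[(711,355)])
both("gate top",.07,[(697,329),(720,325),(733,378),(709,384)],[(291,51),(323,36),(333,46),(301,60)])
both("bearing foot ends z16",.016,[(575,258),(605,343)],[(298,172),(345,138)])
both("bearing top",.06,[(598,290)],[(325,106)])
E
```

```text
two top [0.6184 0.1657] [0.1918 0.075  0.1892 0.074 ] [ -85.7258 -176.2761   93.9436    5.7124]
two scene [0.6187 0.168 ] [0.1911 0.071  0.1931 0.07  ] [ -85.7133 -174.679    93.994     3.7005]
three top [ 0.5844 -0.1863] [0.2367 0.1046 0.236  0.1051] [ -78.2336 -167.724   101.8878   12.6263]
three scene [ 0.5845 -0.183 ] [0.2327 0.1013 0.2382 0.0959] [ -76.9131 -165.4419  101.7858   11.4105]
sprue [array([0.422, 0.164])] [array([0.422 , 0.1644])]
bush [array([ 0.4423, -0.0604])] [array([ 0.4425, -0.0588])]
hex [array([0.4523, 0.068 ])] [array([0.4533, 0.0704])]
riser [array([0.3531, 0.2668])] [array([0.3532, 0.2672])]
gate top [array([ 0.3787, -0.2567]), array([ 0.3818, -0.2758]), array([ 0.3383, -0.2843]), array([ 0.3337, -0.2645])] [array([ 0.383 , -0.2709]), array([ 0.3408, -0.2779]), array([ 0.3435, -0.2557]), array([ 0.3841, -0.2507])]
bearing foot ends z16 [array([ 0.4468, -0.1656]), array([ 0.3735, -0.1887])] [array([ 0.4479, -0.1581]), array([ 0.3801, -0.1806])]
bearing top [array([ 0.4132, -0.1782])] [array([ 0.4019, -0.1812])]
```

Both cameras agree to about 2 mm and the sizes fit. The bearing is the one exception, so I'll check its model and the gate's with an overlay.

```bash
cat >> h.py <<'E'
from scipy.spatial.transform import Rotation as R
def box(c,yaw,lx,ly,z0,z1):
    q=np.array([[a*lx/2,b*ly/2] for a,b in((1,1),(1,-1),(-1,-1),(-1,1))]);t=np.radians(yaw)
    q=q@np.array([[np.cos(t),np.sin(t)],[-np.sin(t),np.cos(t)]])+c
    return [np.c_[q,np.full(4,z)] for z in(z0,z1)]
def go(*T):
    "targets (x,y,z,jaw_deg) -> increments (cm, rad) from the present pose"
    s=manip.sense();r=R.from_quat(s["tool_rot"]);y=r.as_matrix()[:,1];j=np.degrees(np.arctan2(y[1],y[0]))
    for t in T:
        d=r.inv().apply(np.array(t[:3])-s["tcp_pos"])*100; a=(j-t[3]+90)%180-90
        print(t,"->",d.round(2),"turn",round(np.radians(a),3))
    print("t",s["t"],"tcp",s["tcp_pos"],"jaw",round(j,1),"F",s["force"],"gap",s["finger_gap"],"q",np.array(s["q"]))
E
python3 - <<'E'
from h import *
out=[]
for n,(x0,y0,x1,y1) in(("top",(370,225,460,300)),("scene",(265,155,315,225))):
    im=cv2.imread(f"pics/{n}0.png");f=5 if n=="top" else 6
    im=cv2.resize(im[y0:y1,x0:x1],None,fx=f,fy=f,interpolation=cv2.INTER_CUBIC)
    for q in box((.411,-.174),18,84,30,0,16),box((.411,-.174),18,50,30,16,60),box((.3605,-.267),10,44,20,0,70):
        for c in q:
            c[:,:2]=c[:,:2]; 
    for c,yaw,lx,ly,z0,z1,col in(((.411,-.174),18,.084,.03,0,.016,(0,0,255)),((.411,-.174),18,.05,.03,.016,.06,(255,0,0)),((.3605,-.267),10,.044,.02,0,.07,(0,255,0))):
        for P in box(c,yaw,lx,ly,z0,z1):
            p=(proj(n,P)+.5-[x0,y0])*f; cv2.polylines(im,[p.astype(int).reshape(-1,1,2)],True,col,1)
    out.append(cv2.copyMakeBorder(im,0,420-im.shape[0],0,0,cv2.BORDER_CONSTANT))
cv2.imwrite("pics/ov.png",np.hstack(out))
# first picks
go((.4425,-.0597,.25,12),(.4425,-.0597,.13,12),(.4425,-.0597,.024,12))
E
```

```text
(0.4425, -0.0597, 0.25, 12) -> [-42.35 -48.24  -1.88] turn 0.904
(0.4425, -0.0597, 0.13, 12) -> [-42.35 -48.21  10.12] turn 0.904
(0.4425, -0.0597, 0.024, 12) -> [-42.35 -48.19  20.72] turn 0.904
t 0.1 tcp [0.2758 0.5601 0.2304] jaw 63.8 F [-0.017   0.0245  0.0218] gap 1.0002145080226927 q [ 0.9345  0.5284  1.4338  0.      1.1814 -0.1785]
```

View pics/ov.png

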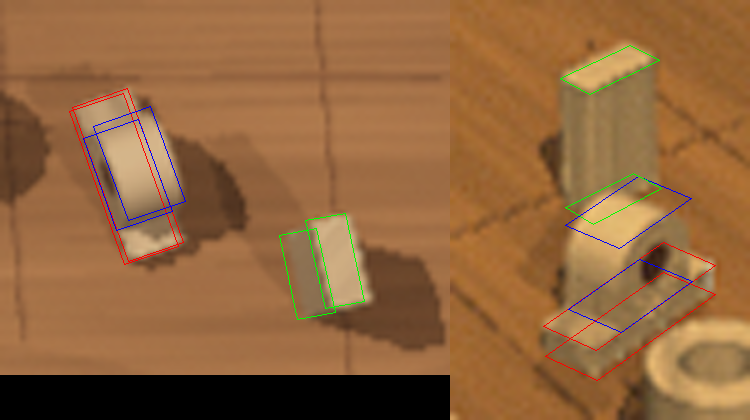

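The overlay fits both pieces to within 1–2 mm. Bush first.

Call:
drive_tool([
  [0,-42.35,-48.24,-1,0,0,0.904],
  [0,-42.35,-48.24,-1,0,0,0.904],
  [0,-42.35,-48.24,-1,0,0,0.904],
  [0,-42.35,-48.24,-1,0,0,0.904],
  [0,-42.35,-48.24,-1,0,0,0.904],
  [0,-42.35,-48.24,-1,0,0,0.904],
  [0,-42.35,-48.24,-1,0,0,0.904],
  [0,-42.35,-48.24,-1,0,0,0.904],
  [0,-42.35,-48.24,-1,0,0,0.904],
  [0,-42.35,-48.24,-1,0,0,0.904],
  [0,-42.35,-48.24,-1,0,0,0.904],
  [0,-42.35,-48.24,-1,0,0,0.904],
  [0,-42.35,-48.24,-1,0,0,0.904],
  [0,-42.35,-48.24,-1,0,0,0.904],
  [0,-42.35,-48.24,5,0,0,0.904],
  [0,-42.35,-48.24,10,0,0,0.904],
  [0,-42.35,-48.24,10,0,0,0.904],
], force=40)

```text
t: 1.8
tcp_pos: [0.4389, -0.0574, 0.1274]
tool_rot: [0.63, 0.777, -0.002, -0.006]
force: [-0.4, 0.2, -0.7]
finger_gap: 1.0
```

```bash
python3 - <<'E'
from h import *
go((.4425,-.0597,.024,11.8),(.4425,-.0597,.15,11.8),(.5982,-.2503,.15,11.8))
E
```

```text
(0.4425, -0.0597, 0.024, 11.8) -> [-0.36  0.4  10.34] turn 0.003
(0.4425, -0.0597, 0.15, 11.8) -> [-0.28  0.28 -2.26] turn 0.003
(0.5982, -0.2503, 0.15, 11.8) -> [-22.16  11.56  -2.51] turn 0.003
t 1.8 tcp [ 0.4389 -0.0574  0.1274] jaw 12.0 F [-0.3962  0.1568 -0.7209] gap 0.9998257968117829 q [-0.3836  0.473   1.9714  0.0002  0.7087 -0.5926]
```

Call:
drive_tool([
  [0,-0.3,0.3,3,0,0,0],
  [0,-0.3,0.3,6,0,0,0],
  [0,-0.3,0.3,9,0,0,0],
  [0,-0.3,0.3,10.3,0,0,0],
  [0,-0.3,0.3,10.3,0,0,0],
  [255,-0.3,0.3,10.3,0,0,0],
  [255,-0.3,0.3,10.3,0,0,0],
  [255,-0.3,0.3,10.3,0,0,0],
  [255,-0.3,0.3,10.3,0,0,0],
  [255,-0.3,0.3,10.3,0,0,0],
  [255,-0.3,0.3,10.3,0,0,0],
], force=40)

```text
t: 2.9
tcp_pos: [0.4473, -0.0616, 0.0301]
tool_rot: [0.629, 0.777, 0.0, 0.001]
force: [0.1, 1.7, 7.5]
finger_gap: 0.698
```

```bash
python3 - <<'E'
from h import *
go((.4425,-.0597,.15,11.8),(.5982,-.2503,.15,11.8))
E
```

```text
(0.4425, -0.0597, 0.15, 11.8) -> [  0.27  -0.4  -11.99] turn 0.003
(0.5982, -0.2503, 0.15, 11.8) -> [-21.61  10.88 -11.93] turn 0.003
t 2.9 tcp [ 0.4473 -0.0616  0.0301] jaw 12.0 F [0.14   1.7431 7.471 ] gap 0.6981159970425197 q [-0.3854  0.6849  2.0137  0.0003  0.44   -0.5949]
```

Call:
drive_tool([
  [255,0,0,-2,0,0,0],
  [255,0,0,-5,0,0,0],
  [255,0,0,-9,0,0,0],
  [255,-3,1.5,-10,0,0,0],
  [255,-7,3.5,-10,0,0,0],
  [255,-11,5.5,-10,0,0,0],
  [255,-15,7.5,-10,0,0,0],
  [255,-19,9.5,-10,0,0,0],
  [255,-21.6,10.9,-9,0,0,0],
  [255,-21.6,10.9,-6,0,0,0],
  [255,-21.6,10.9,-4,0,0,0],
  [255,-21.6,10.9,-3,0,0,0],
  [255,-21.6,10.9,-3,0,0,0],
  [255,-21.6,10.9,-3,0,0,0],
])

```text
t: 4.3
tcp_pos: [0.5984, -0.2503, 0.0594]
tool_rot: [0.629, 0.777, 0.0, 0.001]
force: [-0.4, -1.0, -0.3]
finger_gap: 0.695
```

```bash
python3 - <<'E'
from h import *
go((.5982,-.2503,.036,11.8))
im=manip.snapshot("top");cv2.imwrite("pics/t1.png",cv2.resize(im[140:310,200:470,::-1],None,fx=2.9,fy=2.9,interpolation=cv2.INTER_CUBIC))
E
```

```text
(0.5982, -0.2503, 0.036, 11.8) -> [ 0.01 -0.02  2.34] turn 0.003
t 4.3 tcp [ 0.5984 -0.2503  0.0594] jaw 12.0 F [-0.3515 -0.9924 -0.3053] gap 0.6945098835208214 q [-0.5682  0.774   1.4924 -0.      0.8738 -0.7775]
```

View pics/t1.png

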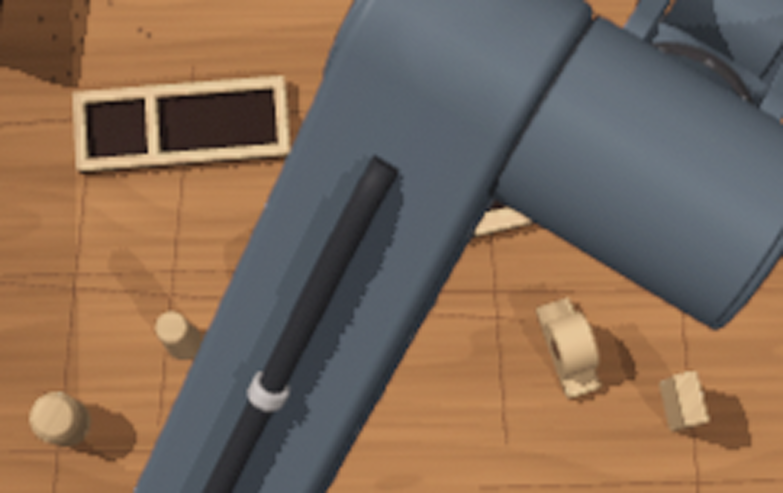

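The arm hides the tray here. The pieces still in view haven't moved and the bush is held. Lowering now.

Call:
drive_tool([
  [255,0,0,1,0,0,0],
  [255,0,0,1.7,0,0,0],
  [255,0,0,2.0,0,0,0],
  [255,0,0,2.3,0,0,0],
  [255,0,0,2.4,0,0,0],
  [255,0,0,2.4,0,0,0],
])

```text
t: 4.95
tcp_pos: [0.5975, -0.25, 0.0361]
tool_rot: [0.629, 0.777, -0.0, -0.0]
force: [-4.8, 1.7, 10.9]
finger_gap: 0.692
```

Call:
drive_tool([
  [0,0,0,0,0,0,0],
  [0,0,0,0,0,0,0],
  [0,0,0,0,0,0,0],
  [0,0,0,0,0,0,0],
  [0,0,0,-1,0,0,0],
  [0,0,0,-4,0,0,0],
  [0,0,0,-8,0,0,0],
  [0,0,0,-12,0,0,0],
  [0,0,0,-12,0,0,0],
  [0,0,0,-12,0,0,0],
])

```text
t: 5.95
tcp_pos: [0.5985, -0.2506, 0.1562]
tool_rot: [0.629, 0.777, 0.0, 0.002]
force: [-0.2, 0.1, -0.2]
finger_gap: 1.001
```

```bash
python3 - <<'E'
from h import *
go((.353,.267,.16,11.8),(.353,.267,.08,11.8),(.353,.267,.025,11.8))
im=manip.snapshot("scene");cv2.imwrite("pics/s1.png",cv2.resize(im[150:360,180:460,::-1],None,fx=2.8,fy=2.8,interpolation=cv2.INTER_CUBIC))
E
```

```text
(0.353, 0.267, 0.16, 11.8) -> [ 55.73 -13.27  -0.54] turn 0.003
(0.353, 0.267, 0.08, 11.8) -> [ 55.75 -13.29   7.46] turn 0.003
(0.353, 0.267, 0.025, 11.8) -> [ 55.76 -13.3   12.96] turn 0.003
t 5.95 tcp [ 0.5985 -0.2506  0.1562] jaw 12.0 F [-0.2002  0.1422 -0.1803] gap 1.0011132596371104 q [-0.5684  0.6439  1.4397 -0.      1.0548 -0.7775]
```

View pics/s1.png

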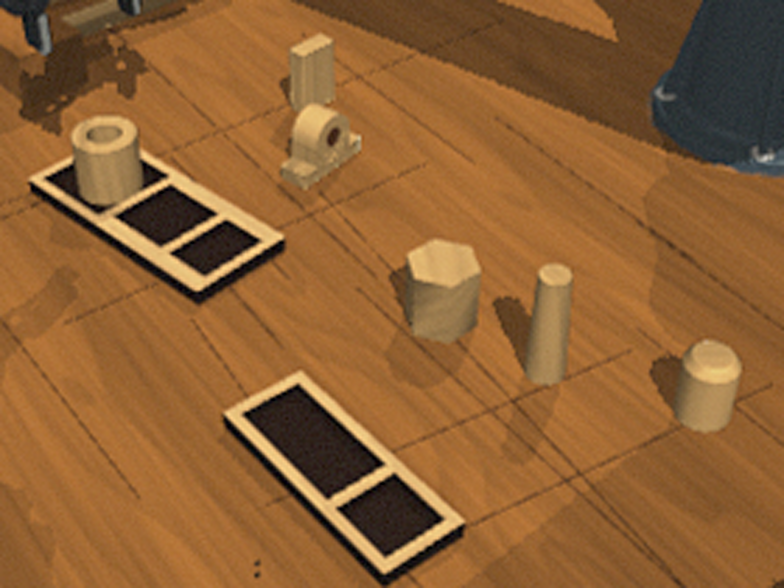

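The bush stands upright in the large compartment, with its top at crop (105,132). Next the riser.

Call:
drive_tool([
  [0,55.7,-13.3,-0.5,0,0,0],
  [0,55.7,-13.3,-0.5,0,0,0],
  [0,55.7,-13.3,-0.5,0,0,0],
  [0,55.7,-13.3,-0.5,0,0,0],
  [0,55.7,-13.3,-0.5,0,0,0],
  [0,55.7,-13.3,-0.5,0,0,0],
  [0,55.7,-13.3,-0.5,0,0,0],
  [0,55.7,-13.3,-0.5,0,0,0],
  [0,55.7,-13.3,-0.5,0,0,0],
  [0,55.7,-13.3,-0.5,0,0,0],
  [0,55.7,-13.3,-0.5,0,0,0],
  [0,55.7,-13.3,-0.5,0,0,0],
  [0,55.7,-13.3,0,0,0,0],
  [0,55.7,-13.3,4,0,0,0],
  [0,55.7,-13.3,7,0,0,0],
  [0,55.7,-13.3,7,0,0,0],
  [0,55.7,-13.3,7,0,0,0],
])

```text
t: 7.7
tcp_pos: [0.3518, 0.266, 0.0835]
tool_rot: [0.63, 0.777, -0.002, -0.001]
force: [0.0, 0.6, 0.6]
finger_gap: 0.994
```

```bash
python3 - <<'E'
from h import *
go((.353,.267,.024,11.8),(.353,.267,.18,11.8),(.5808,-.1671,.18,11.8))
print("bush",ray("scene",(180+105/2.8-.33,150+132/2.8-.33),.066))
E
```

```text
(0.353, 0.267, 0.024, 11.8) -> [0.08 0.16 5.95] turn 0.002
(0.353, 0.267, 0.18, 11.8) -> [ 0.07  0.11 -9.65] turn 0.002
(0.5808, -0.1671, 0.18, 11.8) -> [-47.11  13.44  -9.66] turn 0.002
t 7.7 tcp [0.3518 0.266  0.0835] jaw 11.9 F [0.0407 0.5982 0.5742] gap 0.9937011442898278 q [ 0.393   0.5619  2.0116 -0.0002  0.5716  0.1854]
bush [ 0.595  -0.2491]
```

Call:
drive_tool([
  [0,0.1,0.1,3,0,0,0],
  [0,0.1,0.1,5,0,0,0],
  [0,0.1,0.1,5.8,0,0,0],
  [0,0.1,0.1,5.8,0,0,0],
  [255,0.1,0.1,5.8,0,0,0],
  [255,0.1,0.1,5.8,0,0,0],
  [255,0.1,0.1,5.8,0,0,0],
  [255,0.1,0.1,5.8,0,0,0],
  [255,0.1,0.1,5.8,0,0,0],
  [255,0.1,0.1,5.8,0,0,0],
  [255,0.1,0.1,5.8,0,0,0],
  [255,0.1,0.1,5.8,0,0,0],
])

```text
t: 8.9
tcp_pos: [0.3534, 0.2684, 0.0275]
tool_rot: [0.629, 0.777, 0.001, 0.0]
force: [-0.3, 0.4, 7.1]
finger_gap: 0.496
```

```bash
python3 - <<'E'
from h import *
go((.353,.267,.18,11.8),(.5808,-.1671,.18,11.8))
E
```

```text
(0.353, 0.267, 0.18, 11.8) -> [ -0.13  -0.04 -15.25] turn 0.003
(0.5808, -0.1671, 0.18, 11.8) -> [-47.32  13.22 -15.24] turn 0.003
t 8.9 tcp [0.3534 0.2684 0.0275] jaw 12.0 F [-0.2594  0.3605  7.0501] gap 0.49574510582117637 q [ 0.3968  0.6883  2.0331 -0.0002  0.4183  0.1876]
```

Call:
drive_tool([
  [255,0,0,-1,0,0,0],
  [255,0,0,-2,0,0,0],
  [255,0,0,-2,0,0,0],
])

```text
t: 9.2
tcp_pos: [0.3537, 0.2686, 0.0478]
tool_rot: [0.629, 0.777, 0.001, 0.001]
force: [0.0, 0.7, -0.8]
finger_gap: 0.498
```

```bash
python3 - <<'E'
from h import *
go((.353,.267,.18,11.8),(.5808,-.1671,.18,11.8),(.5808,-.1671,.054,11.8))
im=manip.snapshot("scene");cv2.imwrite("pics/s2.png",cv2.resize(im[200:320,370:510,::-1],None,fx=4,fy=4,interpolation=cv2.INTER_CUBIC))
E
```

```text
(0.353, 0.267, 0.18, 11.8) -> [ -0.14  -0.07 -13.22] turn 0.003
(0.5808, -0.1671, 0.18, 11.8) -> [-47.33  13.2  -13.2 ] turn 0.003
(0.5808, -0.1671, 0.054, 11.8) -> [-47.34  13.16  -0.6 ] turn 0.003
t 9.2 tcp [0.3537 0.2686 0.0478] jaw 12.0 F [ 0.0266  0.7432 -0.7771] gap 0.49766784357291943 q [0.3969 0.6419 2.026  0.     0.4706 0.1877]
```

View pics/s2.png

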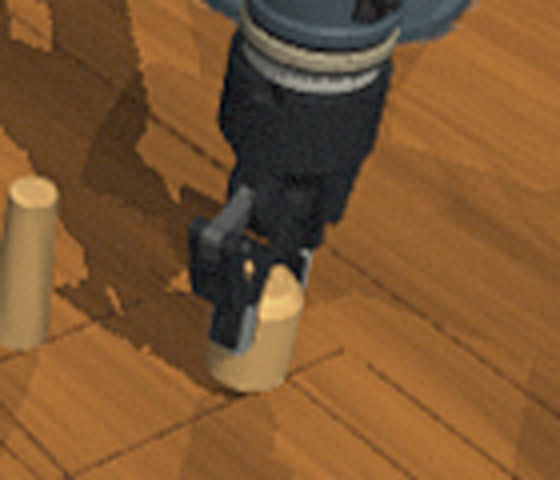

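The held riser leans: its right edge runs from (303,305) to (288,378), while the sprue stays vertical. The pads are probably catching the bevel. I'll put it back and grip lower.

Call:
drive_tool([
  [255,0,0,1,0,0,0],
  [255,0,0,1.7,0,0,0],
  [255,0,0,2.0,0,0,0],
  [255,0,0,2.0,0,0,0],
  [100,0,0,2.0,0,0,0],
  [60,0,0,2.0,0,0,0],
  [0,0,0,2.0,0,0,0],
  [0,0,0,2.0,0,0,0],
  [0,0,0,2.0,0,0,0],
  [0,0,0,-6,0,0,0],
  [0,0,0,-12,0,0,0],
  [0,7,-10,-16,0,0,0],
  [0,14,-20,-16,0,0,0],
  [0,14,-20,-16,0,0,0],
])

```text
t: 10.65
tcp_pos: [0.2245, 0.3228, 0.1798]
tool_rot: [0.63, 0.776, 0.001, 0.0]
force: [-0.3, 0.7, 0.9]
finger_gap: 0.999
```

```bash
python3 - <<'E'
from h import *
go((.353,.267,.18,11.8))
a=manip.snapshot("scene");b=manip.snapshot("top")
a=cv2.resize(a[220:320,370:470,::-1],(400,400),interpolation=cv2.INTER_CUBIC)
b=cv2.resize(b[240:320,180:260,::-1],(400,400),interpolation=cv2.INTER_CUBIC)
cv2.imwrite("pics/s3.png",np.hstack([a,b]))
E
```

```text
(0.353, 0.267, 0.18, 11.8) -> [-8.1  11.43 -0.01] turn 0.001
t 10.65 tcp [0.2245 0.3228 0.1798] jaw 11.8 F [-0.2938  0.6935  0.8868] gap 0.999495824572139 q [0.6767 0.3112 2.0439 0.0003 0.785  0.4698]
```

View pics/s3.png

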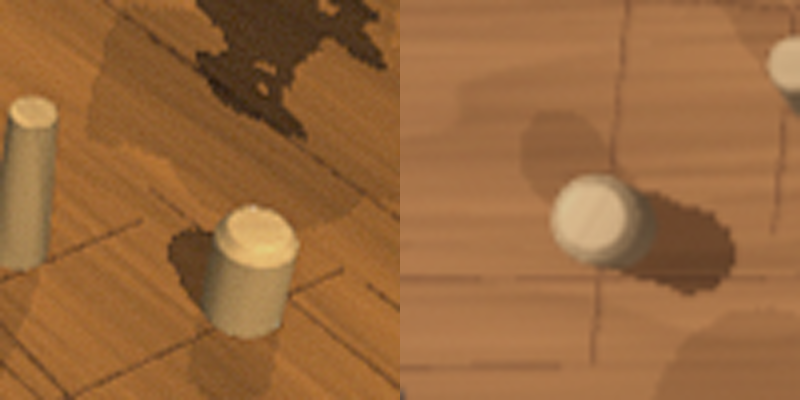

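```bash
python3 - <<'E'
from h import *
c=ray("scene",(370+258/4-.4,220+228/4-.4),.06);c2=ray("top",(180+(593-400)/5-.4,240+215/5-.4),.06);print(c,c2)
print((proj("scene",[[*c,.06],[*c,0]])-[370,220])*4)
E
```

```text
[0.3527 0.2681] [0.3541 0.268 ]
[[256.4    226.4   ]
 [238.9493 308.4722]]
```

An upright riser shows that same lean in perspective, so it was probably fine. I'll grip lower anyway.

Call:
drive_tool([
  [0,-4,5.7,0,0,0,0],
  [0,-8.1,11.4,0,0,0,0],
  [0,-8.1,11.4,0,0,0,0],
  [0,-8.1,11.4,3,0,0,0],
  [0,-8.1,11.4,7,0,0,0],
  [0,-8.1,11.4,11,0,0,0],
  [0,-8.1,11.4,14,0,0,0],
  [0,-8.1,11.4,16,0,0,0],
  [0,-8.1,11.4,16,0,0,0],
  [255,-8.1,11.4,16,0,0,0],
  [255,-8.1,11.4,16,0,0,0],
  [255,-8.1,11.4,16,0,0,0],
  [255,-8.1,11.4,16,0,0,0],
  [255,-8.1,11.4,16,0,0,0],
  [255,-8.1,11.4,16,0,0,0],
  [255,-8.1,11.4,16,0,0,0],
  [255,-8.1,11.4,16,0,0,0],
])

```text
t: 12.45
tcp_pos: [0.3545, 0.2671, 0.0202]
tool_rot: [0.629, 0.777, 0.001, 0.001]
force: [-0.4, -1.1, 7.0]
finger_gap: 0.497
```

```bash
python3 - <<'E'
from h import *
go((.353,.267,.18,11.8),(.5808,-.1671,.18,11.8))
E
```

```text
(0.353, 0.267, 0.18, 11.8) -> [  0.03  -0.1  -15.98] turn 0.003
(0.5808, -0.1671, 0.18, 11.8) -> [-47.17  13.16 -15.96] turn 0.003
t 12.45 tcp [0.3545 0.2671 0.0202] jaw 12.0 F [-0.3633 -1.0531  6.9752] gap 0.49699787176855154 q [ 0.393   0.7049  2.0355 -0.0002  0.3985  0.184 ]
```

Call:
drive_tool([
  [255,0,0,-2,0,0,0],
  [255,0,0,-6,0,0,0],
  [255,0,0,-11,0,0,0],
  [255,0,0,-15,0,0,0],
  [255,-4,1.2,-15,0,0,0],
  [255,-8.5,2.4,-15,0,0,0],
  [255,-13,3.6,-15,0,0,0],
  [255,-17.5,4.9,-15,0,0,0],
  [255,-22,6.1,-15,0,0,0],
  [255,-26.5,7.4,-15,0,0,0],
  [255,-31,8.6,-15,0,0,0],
  [255,-35.5,9.9,-15,0,0,0],
  [255,-40,11.2,-15,0,0,0],
  [255,-44,12.3,-15,0,0,0],
  [255,-47.2,13.2,-15,0,0,0],
  [255,-47.2,13.2,-12,0,0,0],
  [255,-47.2,13.2,-8,0,0,0],
  [255,-47.2,13.2,-4,0,0,0],
  [255,-47.2,13.2,-3,0,0,0],
  [255,-47.2,13.2,-3,0,0,0],
])

```text
t: 14.45
tcp_pos: [0.5795, -0.1668, 0.0477]
tool_rot: [0.629, 0.777, -0.0, -0.002]
force: [-0.1, -0.4, -0.2]
finger_gap: 0.502
```

```bash
python3 - <<'E'
from h import *
go((.5808,-.1671,.0262,11.8))
E
```

```text
(0.5808, -0.1671, 0.0262, 11.8) -> [-0.06  0.13  2.15] turn 0.003
t 14.45 tcp [ 0.5795 -0.1668  0.0477] jaw 12.0 F [-0.0825 -0.4479 -0.2022] gap 0.5016906002825383 q [-0.4654  0.7511  1.6153 -0.      0.7791 -0.6745]
```

Lower, release and rise.

Call:
drive_tool([
  [255,0,0,1,0,0,0],
  [255,0,0.1,1.7,0,0,0],
  [255,0,0.1,2.0,0,0,0],
  [255,0,0.1,2.2,0,0,0],
  [255,0,0.1,2.4,0,0,0],
  [255,0,0.1,2.4,0,0,0],
  [100,0,0.1,2.4,0,0,0],
  [60,0,0.1,2.4,0,0,0],
  [0,0,0.1,2.4,0,0,0],
  [0,0,0.1,2.4,0,0,0],
  [0,0,0.1,2.4,0,0,0],
  [0,0,0.1,0,0,0,0],
  [0,0,0.1,-4,0,0,0],
  [0,0,0.1,-8,0,0,0],
  [0,0,0.1,-11,0,0,0],
  [0,0,0.1,-11,0,0,0],
  [0,0,0.1,-11,0,0,0],
])

```text
t: 16.15
tcp_pos: [0.5819, -0.1673, 0.1594]
tool_rot: [0.629, 0.777, 0.0, 0.001]
force: [-0.2, -0.3, -0.3]
finger_gap: 1.001
```

```bash
python3 - <<'E'
from h import *
go((.3605,-.267,.16,10),(.3605,-.267,.03,10))
E
```

```text
(0.3605, -0.267, 0.16, 10) -> [ -5.16 -23.72  -0.08] turn 0.035
(0.3605, -0.267, 0.03, 10) -> [ -5.15 -23.73  12.92] turn 0.035
t 16.15 tcp [ 0.5819 -0.1673  0.1594] jaw 12.0 F [-0.1925 -0.2759 -0.3094] gap 1.0005853992449778 q [-0.4644  0.5884  1.5515 -0.      1.0005 -0.6734]
```

Call:
drive_tool([
  [0,-1,-4.7,0,0,0,0],
  [0,-2,-9.4,0,0,0,0],
  [0,-3,-14.1,0,0,0,0],
  [0,-4,-18.8,0,0,0,0.035],
  [0,-5.15,-23.7,0,0,0,0.035],
  [0,-5.15,-23.7,0,0,0,0.035],
  [0,-5.15,-23.7,0,0,0,0.035],
  [0,-5.15,-23.7,4,0,0,0.035],
  [0,-5.15,-23.7,8,0,0,0.035],
  [0,-5.15,-23.7,11,0,0,0.035],
  [0,-5.15,-23.7,12.9,0,0,0.035],
  [0,-5.15,-23.7,12.9,0,0,0.035],
  [255,-5.15,-23.7,12.9,0,0,0.035],
  [255,-5.15,-23.7,12.9,0,0,0.035],
  [255,-5.15,-23.7,12.9,0,0,0.035],
  [255,-5.15,-23.7,12.9,0,0,0.035],
  [255,-5.15,-23.7,12.9,0,0,0.035],
  [255,-5.15,-23.7,12.9,0,0,0.035],
  [255,-5.15,-23.7,12.9,0,0,0.035],
  [255,-5.15,-23.7,12.9,0,0,0.035],
])

```text
t: 18.15
tcp_pos: [0.3613, -0.2674, 0.031]
tool_rot: [0.643, 0.766, -0.0, 0.001]
force: [1.1, 1.6, 6.4]
finger_gap: 0.509
```

```bash
python3 - <<'E'
from h import *
go((.3605,-.267,.16,10),(.5671,-.1015,.16,11.8))
a=manip.snapshot("scene");cv2.imwrite("pics/s4.png",cv2.resize(a[150:290,180:350,::-1],None,fx=4,fy=4,interpolation=cv2.INTER_CUBIC))
E
```

```text
(0.3605, -0.267, 0.16, 10) -> [  0.03  -0.05 -12.9 ] turn -0.001
(0.5671, -0.1015, 0.16, 11.8) -> [ 12.76  23.16 -12.89] turn -0.032
t 18.15 tcp [ 0.3613 -0.2674  0.031 ] jaw 9.9 F [1.1189 1.6373 6.3518] gap 0.5087181464344103 q [-0.8869  0.6822  2.0184  0.0007  0.4383 -1.0611]
```

View pics/s4.png

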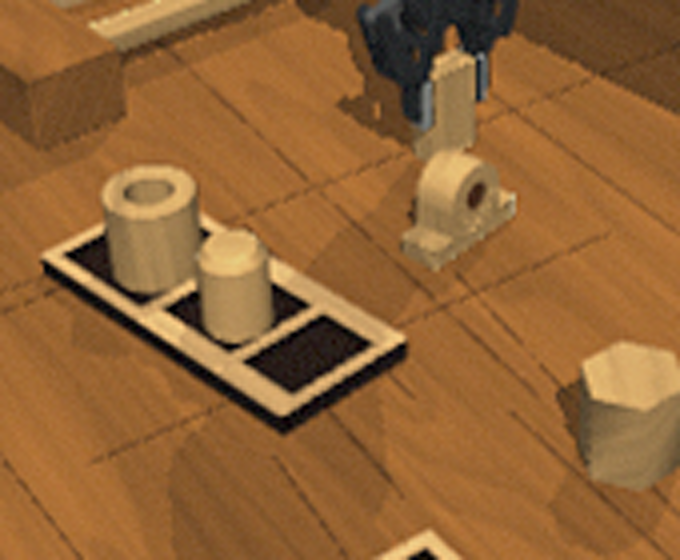

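The bush and riser stand upright in their compartments, and the gate is held by its 44 mm ends. Transferring it.

Call:
drive_tool([
  [255,0,0,-2,0,0,0],
  [255,0,0,-6,0,0,0],
  [255,0,0,-11,0,0,0],
  [255,2,4,-13,0,0,0],
  [255,4.2,8,-13,0,0,0],
  [255,6.4,12,-13,0,0,0],
  [255,8.8,16,-13,0,0,-0.03],
  [255,11,20,-13,0,0,-0.03],
  [255,12.8,23.2,-13,0,0,-0.03],
  [255,12.8,23.2,-13,0,0,-0.03],
  [255,12.8,23.2,-10,0,0,-0.03],
  [255,12.8,23.2,-6,0,0,-0.03],
  [255,12.8,23.2,-3,0,0,-0.03],
  [255,12.8,23.2,-3,0,0,-0.03],
  [255,12.8,23.2,-3,0,0,-0.03],
])

```text
t: 19.7
tcp_pos: [0.5663, -0.1011, 0.06]
tool_rot: [0.632, 0.775, -0.0, -0.001]
force: [0.1, 0.6, -0.0]
finger_gap: 0.511
```

```bash
python3 - <<'E'
from h import *
go((.5671,-.1015,.037,11.8))
E
```

```text
(0.5671, -0.1015, 0.037, 11.8) -> [-0.06  0.08  2.3 ] turn -0.003
t 19.7 tcp [ 0.5663 -0.1011  0.06  ] jaw 11.6 F [ 0.0915  0.6385 -0.0442] gap 0.5110258818172364 q [-0.3708  0.7068  1.6863 -0.0002  0.7498 -0.5738]
```

Call:
drive_tool([
  [255,0,0,1,0,0,0],
  [255,0,0,1.7,0,0,0],
  [255,0,0,2.1,0,0,0],
  [255,0,0,2.3,0,0,0],
  [255,0,0,2.5,0,0,0],
  [255,0,0,2.5,0,0,0],
  [100,0,0,2.5,0,0,0],
  [60,0,0,2.5,0,0,0],
  [0,0,0,2.5,0,0,0],
  [0,0,0,2.5,0,0,0],
  [0,0,0,2.5,0,0,0],
  [0,0,0,0,0,0,0],
  [0,0,0,-4,0,0,0],
  [0,0,0,-8,0,0,0],
  [0,0,0,-10,0,0,0],
  [0,0,0,-10,0,0,0],
  [0,0,0,-10,0,0,0],
])

```text
t: 21.4
tcp_pos: [0.5667, -0.1005, 0.1597]
tool_rot: [0.631, 0.775, -0.0, -0.0]
force: [-0.9, 0.8, -1.0]
finger_gap: 0.999
```

```bash
python3 - <<'E'
from h import *
go((.411,-.174,.16,108),(.411,-.174,.024,108))
E
```

```text
(0.411, -0.174, 0.16, 108) -> [ -4.04 -16.73  -0.03] turn 1.461
(0.411, -0.174, 0.024, 108) -> [ -4.04 -16.73  13.57] turn 1.461
t 21.4 tcp [ 0.5667 -0.1005  0.1597] jaw 11.7 F [-0.8892  0.7657 -1.0108] gap 0.9985420082794451 q [-0.3696  0.5535  1.6275 -0.      0.9606 -0.5737]
```

Call:
drive_tool([
  [0,-1,-4.2,0,0,0,0.14],
  [0,-2,-8.4,0,0,0,0.28],
  [0,-3,-12.6,0,0,0,0.43],
  [0,-4.05,-16.7,0,0,0,0.57],
  [0,-4.05,-16.7,0,0,0,0.72],
  [0,-4.05,-16.7,0,0,0,0.86],
  [0,-4.05,-16.7,0,0,0,1.01],
  [0,-4.05,-16.7,0,0,0,1.15],
  [0,-4.05,-16.7,0,0,0,1.3],
  [0,-4.05,-16.7,0,0,0,1.461],
  [0,-4.05,-16.7,0,0,0,1.461],
  [0,-4.05,-16.7,3,0,0,1.461],
  [0,-4.05,-16.7,6,0,0,1.461],
  [0,-4.05,-16.7,6,0,0,1.461],
  [0,-4.05,-16.7,6,0,0,1.461],
])

```text
t: 22.9
tcp_pos: [0.4109, -0.1736, 0.0992]
tool_rot: [0.988, 0.157, -0.001, -0.001]
force: [0.3, -0.2, 0.4]
finger_gap: 1.004
```

```bash
python3 - <<'E'
from h import *
go((.411,-.174,.021,108))
E
```

```text
(0.411, -0.174, 0.021, 108) -> [0.01 0.06 7.82] turn 0.001
t 22.9 tcp [ 0.4109 -0.1736  0.0992] jaw -71.9 F [ 0.3265 -0.1621  0.372 ] gap 1.0037998901368401 q [-0.6512  0.5319  1.9895 -0.      0.6234  0.6043]
```

Call:
drive_tool([
  [0,0,0,3,0,0,0],
  [0,0,0,6,0,0,0],
  [0,0,0,7.8,0,0,0],
  [0,0,0,7.8,0,0,0],
  [255,0,0,7.8,0,0,0],
  [255,0,0,7.8,0,0,0],
  [255,0,0,7.8,0,0,0],
  [255,0,0,7.8,0,0,0],
  [255,0,0,7.8,0,0,0],
  [255,0,0,7.8,0,0,0],
  [255,0,0,7.8,0,0,0],
  [255,0,0,7.8,0,0,0],
  [255,0,0,7.8,0,0,0],
  [255,0,0,7.8,0,0,0],
])

```text
t: 24.3
tcp_pos: [0.4122, -0.1745, 0.0229]
tool_rot: [0.988, 0.156, 0.001, 0.001]
force: [0.4, -0.2, 7.5]
finger_gap: 0.347
```

```bash
python3 - <<'E'
from h import *
go((.411,-.174,.17,108),(.6208,.1346,.17,4.1))
a=manip.snapshot("scene");cv2.imwrite("pics/s5.png",cv2.resize(a[150:290,180:350,::-1],None,fx=4,fy=4,interpolation=cv2.INTER_CUBIC))
E
```

```text
(0.411, -0.174, 0.17, 108) -> [ -0.08  -0.06 -14.71] turn -0.0
(0.6208, 0.1346, 0.17, 4.1) -> [ 29.41 -22.93 -14.71] turn -1.328
t 24.3 tcp [ 0.4122 -0.1745  0.0229] jaw -72.0 F [ 0.3708 -0.1731  7.5071] gap 0.3469121059513468 q [-0.6511  0.6999  2.0249  0.      0.4146  0.6056]
```

View pics/s5.png

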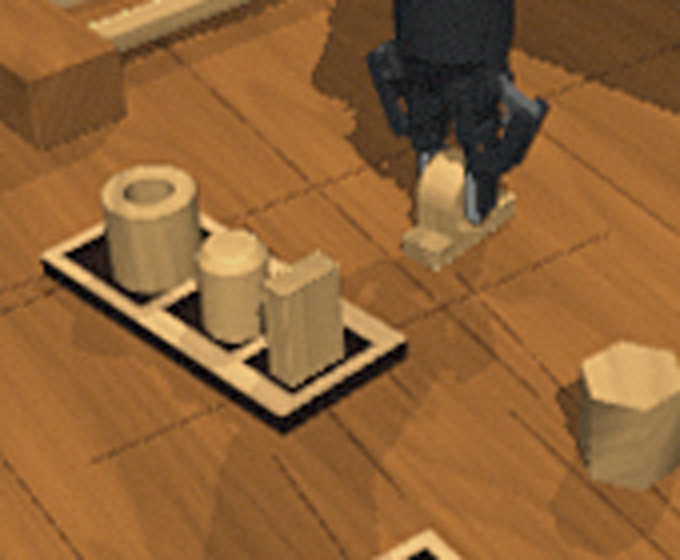

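The gate stands in the small compartment and the bearing is gripped on its flat faces. Transferring it.

Call:
drive_tool([
  [255,0,0,-2,0,0,0],
  [255,0,0,-6,0,0,0],
  [255,0,0,-10,0,0,0],
  [255,0,0,-13,0,0,0],
  [255,3,-2.3,-13,0,0,-0.13],
  [255,6,-4.6,-13,0,0,-0.27],
  [255,9,-7,-13,0,0,-0.4],
  [255,12,-9.2,-13,0,0,-0.53],
  [255,15,-11.5,-13,0,0,-0.66],
  [255,18,-13.8,-13,0,0,-0.8],
  [255,21,-16.3,-13,0,0,-0.93],
  [255,24,-18.6,-13,0,0,-1.06],
  [255,27,-21,-13,0,0,-1.2],
  [255,29.4,-22.9,-13,0,0,-1.328],
  [255,29.4,-22.9,-13,0,0,-1.328],
  [255,29.4,-22.9,-10,0,0,-1.328],
  [255,29.4,-22.9,-6,0,0,-1.328],
  [255,29.4,-22.9,-3,0,0,-1.328],
  [255,29.4,-22.9,-3,0,0,-1.328],
  [255,29.4,-22.9,-3,0,0,-1.328],
])

```text
t: 26.35
tcp_pos: [0.62, 0.1339, 0.0518]
tool_rot: [0.682, 0.731, -0.001, -0.0]
force: [0.7, 1.1, 0.5]
finger_gap: 0.345
```

```bash
python3 - <<'E'
from h import *
go((.6208,.1346,.0289,4.1))
a=manip.snapshot("scene");cv2.imwrite("pics/s6.png",cv2.resize(a[230:360,240:380,::-1],None,fx=4,fy=4,interpolation=cv2.INTER_CUBIC))
E
```

```text
(0.6208, 0.1346, 0.0289, 4.1) -> [0.06 0.09 2.29] turn -0.002
t 26.35 tcp [0.62   0.1339 0.0518] jaw 4.0 F [0.7145 1.0731 0.4821] gap 0.3449245218666021 q [ 0.0369  0.7722  1.5317 -0.0002  0.8392 -0.033 ]
```

View pics/s6.png

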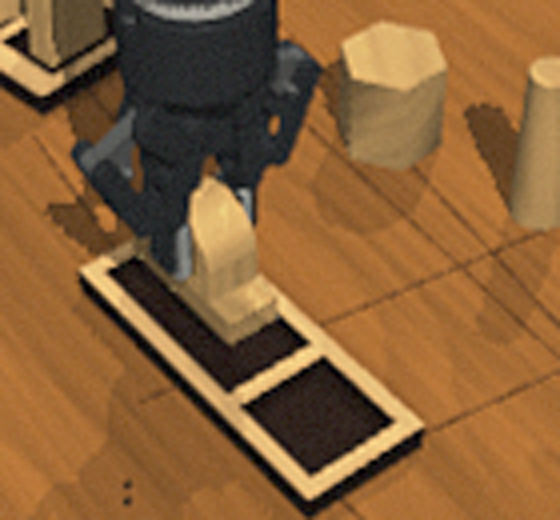

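The bearing hangs aligned over the long compartment, with its foot end at about crop (256,326). Checking its offset along the tray.

```bash
python3 - <<'E'
from h import *
for p in((235,342),(278,310)): print(ray("scene",(240+p[0]/4-.4,230+p[1]/4-.4),.029))
E
```

```text
[0.6283 0.1737]
[0.5985 0.1679]
```

Call:
drive_tool([
  [255,0.3,0.1,0.5,0,0,0],
  [255,0.3,0.1,1.2,0,0,0],
  [255,0.3,0.1,1.7,0,0,0],
  [255,0.3,0.1,2.1,0,0,0],
  [255,0.3,0.1,2.3,0,0,0],
  [255,0.3,0.1,2.5,0,0,0],
  [255,0.3,0.1,2.5,0,0,0],
  [120,0.3,0.1,2.5,0,0,0],
  [80,0.3,0.1,2.5,0,0,0],
  [0,0.3,0.1,2.5,0,0,0],
  [0,0.3,0.1,2.5,0,0,0],
  [0,0.3,0.1,2.5,0,0,0],
  [0,0.3,0.1,0,0,0,0],
  [0,0.3,0.1,-4,0,0,0],
  [0,0.3,0.1,-8,0,0,0],
  [0,0.3,0.1,-12,0,0,0],
  [0,0.3,0.1,-12,0,0,0],
  [0,0.3,0.1,-12,0,0,0],
])

```text
t: 28.2
tcp_pos: [0.6218, 0.1375, 0.173]
tool_rot: [0.682, 0.732, 0.001, 0.001]
force: [0.6, 0.5, 0.3]
finger_gap: 0.998
```

```bash
python3 - <<'E'
from h import *
go((.422,.164,.17,4.1),(.422,.164,.04,4.1))
E
```

```text
(0.422, 0.164, 0.17, 4.1) -> [  4.06 -19.74   0.25] turn -0.001
(0.422, 0.164, 0.04, 4.1) -> [  4.06 -19.77  13.25] turn -0.001
t 28.2 tcp [0.6218 0.1375 0.173 ] jaw 4.1 F [0.6359 0.4631 0.3451] gap 0.9980875074502947 q [ 0.0425  0.6088  1.4583  0.      1.0722 -0.0285]
```

Call:
drive_tool([
  [0,1,-4.5,0,0,0,0],
  [0,2,-9,0,0,0,0],
  [0,3,-13.5,0,0,0,0],
  [0,4.05,-18,0,0,0,0],
  [0,4.05,-19.75,0,0,0,0],
  [0,4.05,-19.75,0,0,0,0],
  [0,4.05,-19.75,0,0,0,0],
  [0,4.05,-19.75,4,0,0,0],
  [0,4.05,-19.75,8,0,0,0],
  [0,4.05,-19.75,11,0,0,0],
  [0,4.05,-19.75,13.2,0,0,0],
  [0,4.05,-19.75,13.2,0,0,0],
  [255,4.05,-19.75,13.2,0,0,0],
  [255,4.05,-19.75,13.2,0,0,0],
  [255,4.05,-19.75,13.2,0,0,0],
  [255,4.05,-19.75,13.2,0,0,0],
  [255,4.05,-19.75,13.2,0,0,0],
  [255,4.05,-19.75,13.2,0,0,0],
  [255,4.05,-19.75,13.2,0,0,0],
  [255,4.05,-19.75,13.2,0,0,0],
])

```text
t: 30.2
tcp_pos: [0.4223, 0.164, 0.0411]
tool_rot: [0.682, 0.732, 0.001, 0.001]
force: [-0.7, -0.5, 5.6]
finger_gap: 0.33
```

Call:
drive_tool([
  [255,0,0,0,0,0,0],
  [255,0,0,-1,0,0,0],
  [255,0,0,-3,0,0,0],
  [255,0,0,-3,0,0,0],
])

```text
t: 30.6
tcp_pos: [0.4228, 0.1642, 0.0721]
tool_rot: [0.681, 0.732, 0.002, 0.002]
force: [0.3, -0.6, -0.4]
finger_gap: 0.334
```

```bash
python3 - <<'E'
from h import *
go((.6143,.2253,.17,4.1),(.6143,.2253,.046,4.1))
a=manip.snapshot("scene");cv2.imwrite("pics/s7.png",cv2.resize(a[200:360,240:420,::-1],None,fx=3.6,fy=3.6,interpolation=cv2.INTER_CUBIC))
E
```

```text
(0.6143, 0.2253, 0.17, 4.1) -> [ 4.74 19.58 -9.69] turn -0.0
(0.6143, 0.2253, 0.046, 4.1) -> [ 4.73 19.52  2.71] turn -0.0
t 30.6 tcp [0.4228 0.1642 0.0721] jaw 4.1 F [ 0.3177 -0.5919 -0.4342] gap 0.3338993165082241 q [ 0.1231  0.5931  1.9927 -0.      0.551   0.0518]
```

View pics/s7.png

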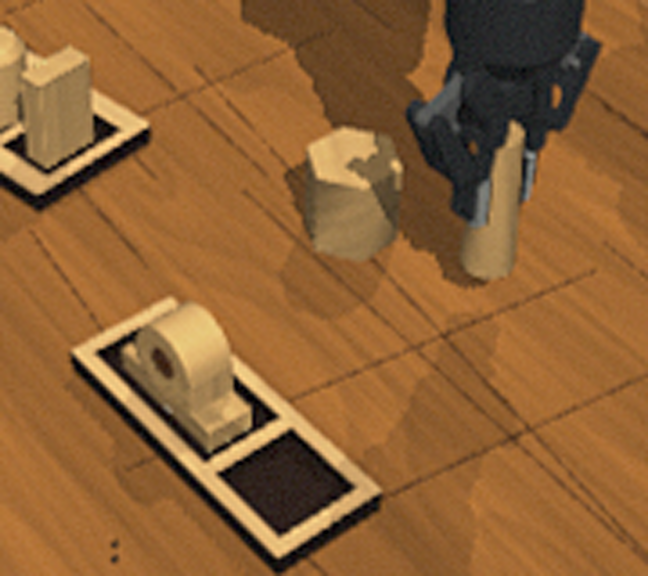

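The bearing sits inside the long compartment, and the sprue is held clear of the bench. Transferring it.

Call:
drive_tool([
  [255,0,0,-2,0,0,0],
  [255,0,0,-5,0,0,0],
  [255,0,0,-8,0,0,0],
  [255,1,4,-8,0,0,0],
  [255,2,8,-8,0,0,0],
  [255,3,12,-8,0,0,0],
  [255,4,16,-8,0,0,0],
  [255,4.75,19.6,-8,0,0,0],
  [255,4.75,19.6,-8,0,0,0],
  [255,4.75,19.6,-5,0,0,0],
  [255,4.75,19.6,-2,0,0,0],
  [255,4.75,19.6,0,0,0,0],
  [255,4.75,19.6,0.5,0,0,0],
  [255,4.75,19.6,0.5,0,0,0],
  [255,4.75,19.6,0.5,0,0,0],
])

```text
t: 32.15
tcp_pos: [0.6141, 0.2252, 0.0658]
tool_rot: [0.682, 0.732, 0.001, 0.0]
force: [0.3, -0.1, -1.0]
finger_gap: 0.334
```

```bash
python3 - <<'E'
from h import *
go((.6143,.2253,.0471,4.1))
a=manip.snapshot("scene");cv2.imwrite("pics/s8.png",cv2.resize(a[230:370,250:390,::-1],None,fx=4,fy=4,interpolation=cv2.INTER_CUBIC))
E
```

```text
(0.6143, 0.2253, 0.0471, 4.1) -> [0.   0.02 1.87] turn -0.001
t 32.15 tcp [0.6141 0.2252 0.0658] jaw 4.1 F [ 0.295  -0.1447 -1.0035] gap 0.33424406078648083 q [0.181  0.7704 1.4748 0.     0.895  0.11  ]
```

View pics/s8.png

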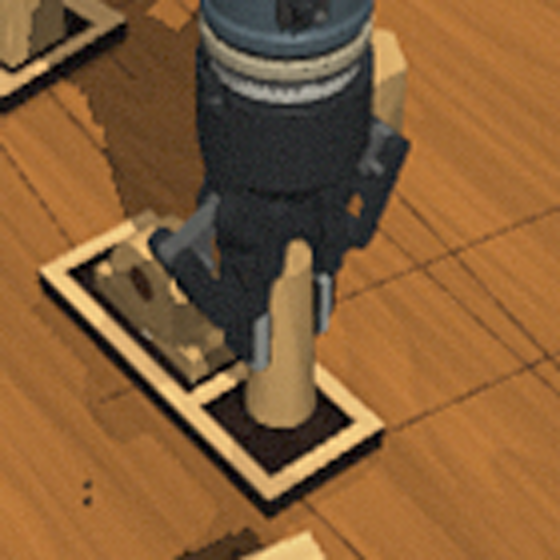

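The sprue hangs upright over the short compartment. Lower and release.

Call:
drive_tool([
  [255,0,0,0.7,0,0,0],
  [255,0,0,1.3,0,0,0],
  [255,0,0,1.6,0,0,0],
  [255,0,0,1.8,0,0,0],
  [255,0,0,2.0,0,0,0],
  [255,0,0,2.0,0,0,0],
  [130,0,0,2.0,0,0,0],
  [90,0,0,2.0,0,0,0],
  [0,0,0,2.0,0,0,0],
  [0,0,0,2.0,0,0,0],
  [0,0,0,2.0,0,0,0],
  [0,0,0,2.0,0,0,0],
  [0,0,0,-1,0,0,0],
  [0,0,0,-5,0,0,0],
  [0,0,0,-9,0,0,0],
  [0,0,0,-13,0,0,0],
  [0,2,-4,-14,0,0,0],
  [0,5,-8,-14,0,0,0],
  [0,8,-12,-14,0,0,0],
  [0,10,-16,-14,0,0,0],
])

```text
t: 34.2
tcp_pos: [0.4453, 0.3148, 0.2052]
tool_rot: [0.682, 0.732, 0.001, -0.0]
force: [-0.4, 1.3, -0.4]
finger_gap: 1.002
```

Call:
drive_tool([
  [0,3,-4,0,0,0,0],
  [0,6,-8,0,0,0,0],
  [0,6,-8,0,0,0,0],
  [0,6,-8,0,0,0,0],
])

```text
t: 34.6
tcp_pos: [0.3621, 0.3684, 0.2051]
tool_rot: [0.68, 0.733, 0.0, 0.0]
force: [0.7, 0.5, -0.1]
finger_gap: 1.002
```

```bash
python3 - <<'E'
from h import *
s=manip.sense();print(s["t"],s["tcp_pos"])
a=manip.snapshot("top");b=manip.snapshot("scene")
cv2.imwrite("pics/t9.png",a[:,:,::-1]);cv2.imwrite("pics/s9f.png",b[:,:,::-1])
a=cv2.resize(a[160:270,210:450,::-1],None,fx=2.5,fy=2.5,interpolation=cv2.INTER_CUBIC)
b=cv2.resize(b[180:310,185:355,::-1],None,fx=600/170,fy=2.4,interpolation=cv2.INTER_CUBIC)
b=cv2.imread("pics/s9f.png")[160:300,185:355]; b=cv2.resize(b,(388,320),interpolation=cv2.INTER_CUBIC)
b=cv2.copyMakeBorder(b,0,0,0,600-388,cv2.BORDER_CONSTANT)
cv2.imwrite("pics/fin.png",np.vstack([a,b]))
E
```

```text
34.6 [0.3621 0.3684 0.2051]
```

View pics/fin.png

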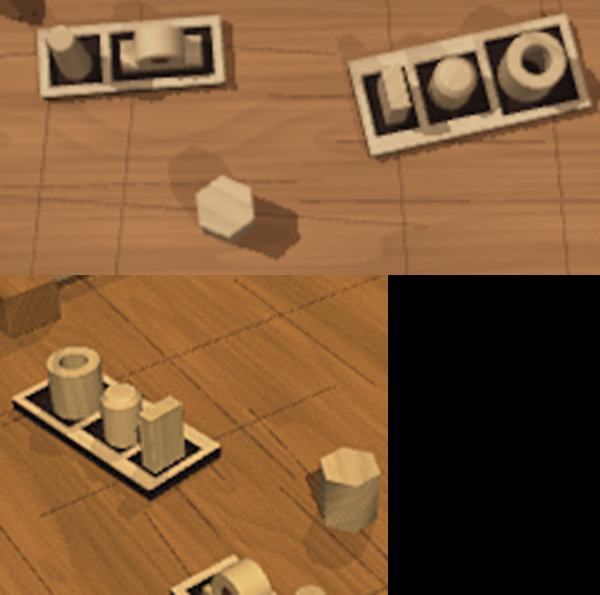

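All five pieces stand in their compartments and the hexagon is in place. A numeric check of the tops, then hand in.

```bash
python3 - <<'E'
from h import *
for n,p,z,o,th,c in(("sprue",(63,40),.106,(.6185,.167),4.1,(0,58.5)),("bearing",(160,40),.066,(.6185,.167),4.1,(0,-32.5)),("bush",(533,67),.066,(.5845,-.1847),11.8,(0,-67)),("riser",(455,80),.066,(.5845,-.1847),11.8,(0,18)),("gate",(398,90),.076,(.5845,-.1847),11.8,(0,85)),("hex",(225,207),.06,(0,0),0,(452.8,69))):
    w=ray("top",(210+p[0]/2.5-.3,160+p[1]/2.5-.3),z)-o;t=np.radians(th)
    print(n,(np.array([[np.cos(t),np.sin(t)],[-np.sin(t),np.cos(t)]])@w*1000-c).round(1),"mm off")
print(manip.sign_off())
E
```

```text
sprue [-3.1 -1.5] mm off
bearing [ 0.8 -2.2] mm off
bush [-7.3  7.8] mm off
riser [-3.4  3.1] mm off
gate [-3.3 -3.9] mm off
hex [-1.7 -1.1] mm off
the job is handed in; nothing more can be done
None
```

I placed all five pieces gently in their compartments, released them, and handed the job in at about 35 s of the 104 s allowed. No verdict was reported.

- **Final pictures:** every piece stands upright on its compartment floor. The hexagonal pattern measured within about 2 mm of its start. I did not measure the mallet or brush afterwards; the arm kept well away from both.
- **Centring:** the last check put the sprue, bearing, riser and gate 2–5 mm off centre along the tray axes.
- **Disagreement on the bush:** the last top-view reading put it about 7 mm and 8 mm off, while an earlier scene-view reading gave about 3 mm. Both are inside the 15 mm limit, and the gap is probably from picking the pixel by eye.
- **Riser:** I lifted it once, thought it was tilted, set it back down and gripped it lower. Comparing it with the projected model showed the lean was mostly or wholly perspective.

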